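# Meter one grinding ball into the mill jar

### The arm

A 6-joint arm with a two-finger parallel gripper is mounted at the origin on the work surface. World frame = base frame: x ahead of the robot, y to its left, z up, the work surface at z = 0. Lengths are in m, angles in degrees, forces in N, time in s.
With the tool pointing down it reaches from about 0.4 to 0.825 m from the base axis. Payload 7 kg.
Tool frame: the origin (TCP) lies at the centre of the arm's flange, where the gripper is bolted on; the fingertips stand 178 mm ahead of it and the grasp point (between the pads) lies 159 mm ahead of it (tip_reach is the distance from the TCP to the fingertips, in m); z points along the fingers, y is the line along which they close (so a half turn about z gives the same grasp; the last joint's range is limited). The gripper opens to 88 mm and grips with 3 to 60 N. Pads are 19 mm wide; open, the fingers measure 130 mm over their backs; the gripper's body (78 mm by 193 mm) begins 47 mm behind the grasp point.
Start: joints at [-54.941, 20.546, 0.682, 0, -70.136, -16.507], TCP at [0.215, -0.64, 0.405] pointing down, gripper open.
Joint ranges: [-176.03, 176.03], [-82.01, 121.73], [-58.28, 71.71], [-173.87, 95.51], [-174.79, -0.11], [-173.66, 173.66]. Speed limits (degrees/s): [136.94, 136.94, 172.46, 180, 180, 180].

### API

Orientations are given as [roll, pitch, yaw] about the fixed x, y, z axes, in that order (R = Rz(yaw) Ry(pitch) Rx(roll)).
In Python, from plant import * gives the robot as it stands.
- The arm moves only by the shell command python3 -m handwheel 'ROWS'. ROWS is JSON, a list of rows, each a list of 7 numbers: the opening, from -1 (shut) to 1 (fully open), then the shift along the tool's x, y, z as a fraction of full scale, then the turn, a rotation vector about the tool's x, y, z as a fraction of full scale. A call has 1 to 5 rows; each row shifts and turns the commanded pose from where the row before left it, along the tool's axes as they then stand; what a row does not reach is not made up. Full scale, the value 1, is 0.025 m for a shift and 6 degrees for a turn. A row lasts 1/8 s, in which the tool goes at most 62.5 mm and 10.7 degrees, less where a joint would pass 70% of its speed; a pose out of reach is approached as far as the arm can. A call with a number of a shift or a turn outside -1 to 1 is refused whole. A call with a gripper value outside its range is refused whole. The fingers move at their own pace and stop on an object; the grip force is fixed at half the most. Time passes only in rows, so rows that do not move let the fingers close. It gives the time, the measured TCP pose, the force, the opening and the grip force at its end, in the units of the state.
- get_obs(): the state, without advancing time (a new reading comes with each control period).
- snapshot(name): name is "scene" or "top" or "wrist"; returns a dict with "color" (480x640x3 uint8, red, green, blue), "fx", "fy", "cx", "cy" (pixels), "R" (3x3) and "t" (3): a world point X has camera coordinates R X + t; the wrist camera has in their place "tool_from_camera" (4x4, takes a point from camera to tool coordinates, whose origin is the TCP and whose axes are the flange's). Camera axes: x right, y down, z forward; pixel columns grow to the right and rows downward; lengths in m; the calibration is good to about 2 mm. A picture is of the moment at which its call begins: read the wrist's pose just before it. There is no depth.
- close_job(): hands the job in; it is judged then, once.
The state is a dict: "clock": time; "joint_pos": joint angles; "qvel": joint speeds; "tau": joint torques, N m; "tool_pos": TCP position; "orientation": TCP orientation; "force": force on the tool from outside, world axes, zero at the start; "moment": the same for the moment, N m; "opening": finger opening in m; "gripper_force": force on a finger pad.
Only numpy, scipy, OpenCV 4.12 (cv2) and the standard library are available. Lean on these libraries where they do the work, as an engineer would, in place of code of your own. Each camera call takes 0.05 s, during which the arm holds its last target. There are 200 camera calls.

### The job

Pick up the small brass cup that holds two dark balls and, held just above the open steel grinding jar, tilt it slowly until the upper ball rolls out into the jar. Stop there and keep the cup tilted for about a second, with the lower ball staying in it. Then stand the cup upright on the bare bench beside the jar, the second ball still inside, and let go.

Things in the scene. Friction and masses are not known exactly. Their poses are not given: they have to be found in the camera images.
- cup: Small round brass cup, 40 mm outside, 49 mm tall, 0.2 kg: 27 mm solid foot, then a bowl 34 mm across, 22 mm deep. Holds two dark balls, one heaped on the other, top 71 mm above the bench. Origin: centre of underside, z up. Tilted any way, the upper ball rolls over the rim at about 25 to 50 degrees, the lower only near 90. A blue cup with a white ball is a bystander.
- jar: Open round steel grinding jar fixed to the bench: 100 mm outside diameter, 88 mm inside, 56 mm tall, inner floor 8 mm above the bench, with two blue pads on its sides. Origin: centre of the underside; z up.
- ball_top: The upper dark grey steel grinding ball in the brass cup, 24 mm diameter, 57 g. Origin: its centre.
- ball_low: The lower dark grey ball in the brass cup, same size and mass; its centre is 39 mm above the cup's underside. Origin: its centre.
Not all that is in view belongs to the job. Of the things that look like the cup, take the one that is farthest from the robot's base at the start.

How it is judged:
By the outcome, as a careful person would: the job done as asked, in the order asked, and still so for the second after the job is handed in, with the robot touching nothing.
It also fails if it takes over 61 s, if anything falls off the work surface, if the arm or the gripper's body presses on something with over 40 N, if the wrist force passes 120 N, or if a joint passes its speed limit or range.

## Working session

There is one attempt and no reset: what is moved stays moved. The work goes in short steps, Python scripts to look and compute and a shell command to move; the robot and the scene stay as the last step left them, time stands still between calls to the robot, and variables do not carry over. Pictures are saved under pics/ and viewed, at most 10 in all, crops included, and the job is handed in when it is done.

```bash
mkdir -p pics
cat > h.py <<'E'
from plant import *
import numpy as np, cv2
from scipy.spatial.transform import Rotation as Ro
def save(n,f):
    s=snapshot(n); cv2.imwrite(f,s["color"][:,:,::-1]); return s
def ray(s,u,v,z,o=None):
    d=np.array([(u-s["cx"])/s["fx"],(v-s["cy"])/s["fy"],1.])
    if "R" in s:
        R=np.array(s["R"]);c=-R.T@np.array(s["t"]);d=R.T@d
    else:
        Rt=Ro.from_euler('xyz',o["orientation"],degrees=True).as_matrix();T=np.array(s["tool_from_camera"])
        c=Rt@T[:3,3]+np.array(o["tool_pos"]);d=Rt@T[:3,:3]@d
    return c+d*(z-c[2])/d[2]
E
python3 - <<'E'
from h import *
print(get_obs())
s=save("top","pics/top0.png");a=save("scene","pics/sc0.png")
for q in s,a: print({k:v for k,v in q.items() if k!="color"}, ray(q,320,240,0))
E
```

```text
{'clock': 0.0, 'joint_pos': array([-5.49422090e+01,  2.05906959e+01,  6.33853220e-01, -1.89093072e-02,
       -7.01366166e+01, -1.65063658e+01]), 'qvel': array([ 0.07033086, -0.02718383,  0.1207253 , -0.09080681, -0.07259051,
       -0.00045541]), 'tau': array([ 1.39874439e-03, -5.82722354e+01,  2.93060035e+01,  6.99756235e+00,
        7.08594176e-03, -2.12913192e-04]), 'tool_pos': array([ 0.21468083, -0.63974297,  0.40373521]), 'orientation': array([ 1.79905341e+02, -9.51277860e-03, -1.61455006e+02]), 'force': array([ 0.50342935, -0.09183939,  0.68397677]), 'moment': array([-0.03831311,  0.07531988, -0.01058165]), 'gripper_force': 0.0, 'opening': 0.0876329313000468}
{'fx': 581.5935969618971, 'fy': 581.5935969618971, 'cx': 321.8719094092341, 'cy': 231.2732372485148, 'R': array([[-0.06185328, -0.99808443,  0.00127789],
       [-0.97539159,  0.06017539, -0.21210887],
       [ 0.21162566, -0.01436608, -0.97724521]]), 't': array([0.07304389, 0.48208031, 0.99406612])} [0.48029395 0.04695054 0.        ]
{'fx': 517.2263673187553, 'fy': 517.2263673187553, 'cx': 313.6499055559763, 'cy': 245.9620779007696, 'R': array([[ 0.71281377,  0.70135287, -0.00082889],
       [ 0.39908923, -0.40658209, -0.82183866],
       [-0.57673592,  0.58548711, -0.56971969]]), 't': array([-0.37633826, -0.09992351,  1.10747724])} [0.38627068 0.16114453 0.        ]
```

View pics/top0.png

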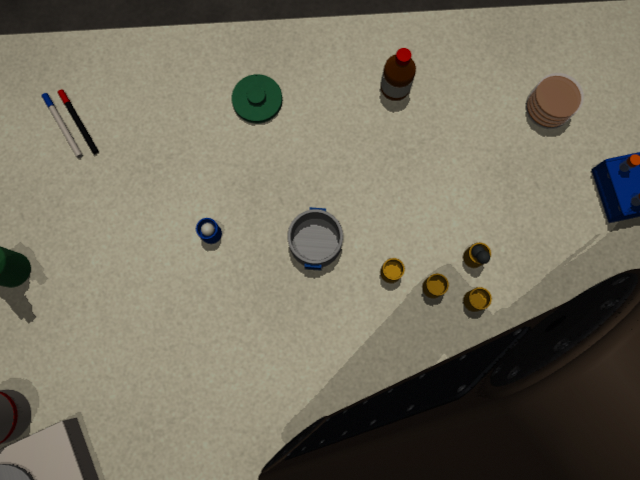

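View pics/sc0.png

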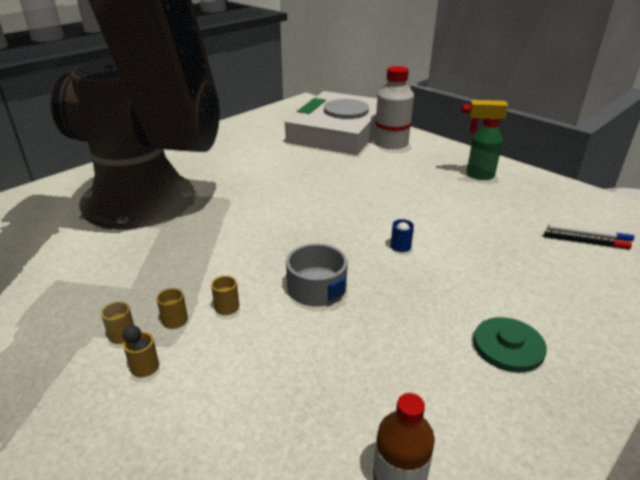

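The top view shows the jar at (315,238). There are brass cups at (392,270), (436,285), (479,299) and (478,254). Only the last, the farthest, holds dark balls. The blue cup with the white ball is at (208,230). The scene view agrees, with the ball cup at (140,352).

Run:
```python
from h import *
s=snapshot("top"); im=s["color"]; hsv=cv2.cvtColor(im,cv2.COLOR_RGB2HSV)
m=cv2.inRange(hsv,(12,120,50),(35,255,255)); m[:, :360]=0;m[:200]=0
n,l,st,c=cv2.connectedComponentsWithStats(m)
for i in range(1,n):
    if st[i,4]>40:
        (u,v),r=cv2.minEnclosingCircle(np.argwhere(l==i)[:,::-1].astype(np.float32)); print(st[i],u,v,r,ray(s,u,v,.025).round(3))
# dark ball
g=im.max(2); d=(g<75).astype(np.uint8); d[:235]=0;d[275:]=0;d[:,:465]=0;d[:,500:]=0
v,u=np.nonzero(d);print("ball",u.mean(),v.mean(),len(u),ray(s,u.mean(),v.mean(),.059).round(3))
# jar blue pads / walls
b=cv2.inRange(hsv,(100,120,40),(130,255,255)); b[:, :280]=0;b[:,:]*=1;b[:,350:]=0;b[:195]=0;b[280:]=0
n,l,st,c=cv2.connectedComponentsWithStats(b);print(st[1:],c[1:])
for i in range(1,n):
  if st[i,4]>8: print(ray(s,*c[i],.03).round(3))
for p in [(288,237),(343,237),(315,209),(315,270)]: print(p,ray(s,*p,.056).round(3),ray(s,*p,0).round(3))
print("cam",-s["R"].T@s["t"], "pts", ray(s,478,254,.049))
a=snapshot("scene"); print("scene ball",ray(a,132,333,.059),"cup base",ray(a,143,366,0), ray(a,317,258,.056))
```

```text
[465 242  26  22 110] 477.6000061035156 253.0 12.75783634185791 [ 0.433 -0.239  0.025]
[382 258  23  22 365] 392.9691467285156 268.8456726074219 11.332347869873047 [ 0.414 -0.082  0.025]
[425 273  24  23 329] 436.2298583984375 284.10662841796875 11.957283973693848 [ 0.381 -0.158  0.025]
[469 287  23  23 356] 479.21429443359375 297.5 12.10718822479248 [ 0.352 -0.233  0.025]
ball 476.8659340659341 256.2351648351648 455 [ 0.422 -0.228  0.059]
[[310 208  16   3  19]
 [304 263  18   5  57]] [[318.42105263 208.47368421]
 [312.47368421 265.40350877]]
[0.534 0.047 0.03 ]
[0.428 0.064 0.03 ]
(288, 237) [0.478 0.104 0.056] [0.49  0.107 0.   ]
(343, 237) [0.472 0.006 0.056] [0.483 0.003 0.   ]
(315, 209) [0.527 0.053 0.056] [0.541 0.053 0.   ]
(315, 270) [0.416 0.06  0.056] [0.424 0.06  0.   ]
cam [0.26436518 0.05817543 1.07360652] pts [ 0.42754887 -0.23297404  0.049     ]
scene ball [ 0.42124069 -0.23782088  0.059     ] cup base [ 0.4278403  -0.23768389  0.        ] [0.47610559 0.06049376 0.056     ]
```

```bash
python3 -m handwheel '[[1,0,0,0,0,0,1],[1,0,0,0,0,0,1],[1,0,0,0,0,0,1],[1,0,0,0,0,0,1],[1,0,0,0,0,0,1]]' >/dev/null
python3 -m handwheel '[[1,0,0,0,0,0,1],[1,0,0,0,0,0,1],[1,0,0,0,0,0,1],[1,-0.276,0.914,0,0,0,0],[1,-0.276,0.914,0,0,0,0]]'
python3 -m handwheel '[[1,-0.276,0.914,0,0,0,0],[1,-0.276,0.914,0,0,0,0],[1,-0.276,0.914,0,0,0,0],[1,-0.276,0.914,0,0,0,0],[1,-0.276,0.914,0,0,0,0]]' >/dev/null
python3 -m handwheel '[[1,-0.276,0.914,0,0,0,0],[1,-0.276,0.914,0,0,0,0],[1,-0.276,0.914,0,0,0,0],[1,-0.276,0.914,0,0,0,0],[1,-0.276,0.914,0,0,0,0]]'
python3 -m handwheel '[[1,-0.276,0.914,0,0,0,0],[1,-0.276,0.914,0,0,0,0],[1,-0.276,0.914,0,0,0,0],[1,-0.276,0.914,0,0,0,0],[1,-0.276,0.914,0,0,0,0]]' >/dev/null
python3 -m handwheel '[[1,-0.276,0.914,0,0,0,0],[1,-0.276,0.914,0,0,0,0],[1,-0.276,0.914,0,0,0,0],[1,0,0,0,0,1,0],[1,0,0,0,0,1,0]]' 
python3 -m handwheel '[[1,0,0,0,0,1,0],[1,0,0,0,0,1,0],[1,0,0,0,0,1,0],[1,0,0,0,0,1,0],[1,0,0,0,0,0,0]]'
python3 - <<'E'
from h import *
o=get_obs();print(o["joint_pos"].round(1))
s=save("wrist","pics/w1.png");print(s["tool_from_camera"])
E
```

```text
clock: 1.45
tool_pos: [0.2499, -0.606, 0.4043]
orientation: [180.0, -0.0, 150.6]
force: [1.0, -0.6, 0.3]
opening: 0.0876
gripper_force: 0.0
clock: 2.7
tool_pos: [0.4225, -0.4403, 0.4046]
orientation: [180.0, 0.0, 150.7]
force: [0.8, -1.2, -0.1]
opening: 0.0878
gripper_force: 0.0
clock: 3.95
tool_pos: [0.5604, -0.3088, 0.4049]
orientation: [-180.0, -12.2, 150.6]
force: [0.8, -0.6, -1.0]
opening: 0.0876
gripper_force: 0.0
clock: 4.58
tool_pos: [0.5606, -0.3097, 0.4029]
orientation: [-179.9, -36.1, 150.5]
force: [0.1, -1.2, -0.4]
opening: 0.0876
gripper_force: 0.0
[ -14.5   29.6   13.6   -9.2 -108.9 -105.2]
[[ 1.08957480e-03 -9.66618897e-01 -2.56216160e-01  6.81313305e-02]
 [ 9.99999363e-01  9.77274815e-04  5.65623188e-04  7.68084256e-04]
 [-2.96348462e-04 -2.56216613e-01  9.66619346e-01  1.90768330e-02]
 [ 0.00000000e+00  0.00000000e+00  0.00000000e+00  1.00000000e+00]]
```

View pics/w1.png

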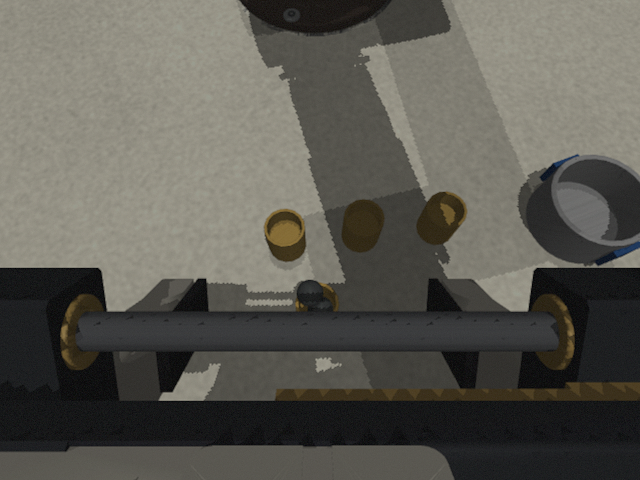

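The wrist view shows the brass cup with the dark ball at about (318,298), its upper ball at (310,291), between the two open fingers. The empty cups are at (285,235), (362,225) and (442,218), and the jar is at upper right.

```bash
cat >> h.py <<'E'
def rel(P,o=None):  # world grasp-target -> shift in tool axes, units of full scale
    o=o or get_obs();R=Ro.from_euler('xyz',o["orientation"],degrees=True).as_matrix()
    g=o["tool_pos"]+R@[0,0,.159]
    return g.round(4),(R.T@(np.array(P)-g)/.025).round(2)
E
python3 - <<'E'
from h import *
o=get_obs();s=snapshot("wrist");im=s["color"]
hsv=cv2.cvtColor(im,cv2.COLOR_RGB2HSV);m=cv2.inRange(hsv,(12,120,30),(35,255,255));m[312:]=0;m[270:,:285]=0;m[:270]=0;m[:,350:]=0
v,u=np.nonzero(m);print(u.min(),u.max(),v.min(),v.max(),len(u))
for p in [((u.min()+u.max())/2,300)]: print(ray(s,*p,.049,o).round(4))
print("ball",ray(s,310,291,.059,o).round(4))
t=snapshot("top");cv2.imwrite("pics/t1.png",cv2.resize(t["color"][200:330,270:530,::-1],None,fx=3,fy=3))
print(rel([.431,-.238,.03+.1],o),rel([.431,-.238,.031],o))
E
```

```text
296 338 282 310 321
[ 0.4296 -0.2349  0.049 ]
ball [ 0.4215 -0.2374  0.059 ]
(array([ 0.4791, -0.2638,  0.2749]), array([-1.63, -0.04,  5.97])) (array([ 0.4791, -0.2638,  0.2749]), array([-3.96, -0.04,  9.18]))
```

View pics/t1.png

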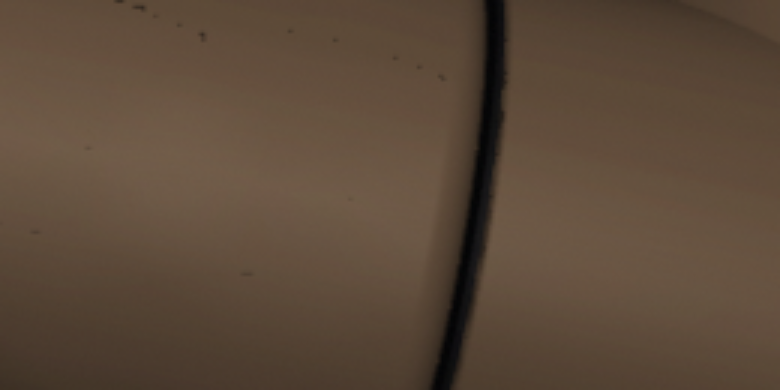

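The top view is blocked by the arm. The wrist view agrees with the earlier position of about (0.431, -0.237), so I'm going in.

```bash
python3 -m handwheel '[[1,-0.99,-0.01,1,0,0,0],[1,-0.99,0,1,0,0,0],[1,-0.99,0,1,0,0,0],[1,-0.99,0,1,0,0,0],[1,0,0,0.8,0,0,0]]'
python3 -m handwheel '[[1,0,0,0.9,0,0,0],[1,0,0,0.9,0,0,0],[1,0,0,0.9,0,0,0],[1,0,0,0.5,0,0,0],[1,0,0,0,0,0,0]]'
python3 - <<'E'
from h import *
print(rel([.431,-.237,.031]))
save("scene","pics/s2.png")
E
```

```text
clock: 5.35
tool_pos: [0.5677, -0.3146, 0.2475]
orientation: [-180.0, -36.0, 150.5]
force: [-0.5, 0.6, -0.7]
opening: 0.0872
gripper_force: 0.0
clock: 5.98
tool_pos: [0.5267, -0.2914, 0.1848]
orientation: [-180.0, -36.0, 150.6]
force: [0.1, -0.1, 0.1]
opening: 0.0875
gripper_force: 0.0
(array([ 0.4453, -0.2455,  0.0562]), array([-0.05,  0.02,  1.21]))
```

View pics/s2.png

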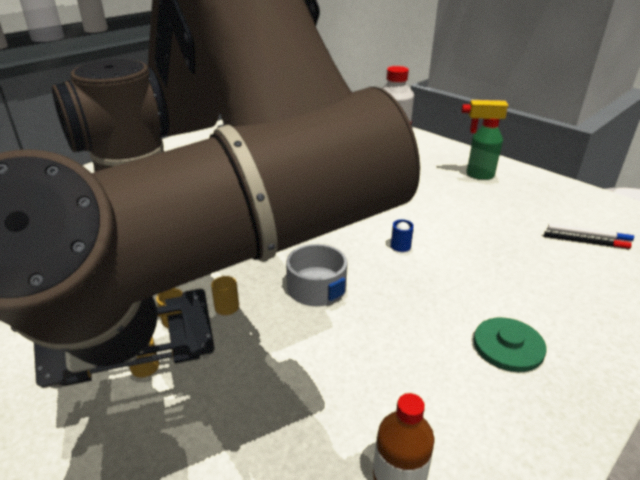

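The scene view shows the open gripper around the cup at (145,360), with nothing disturbed. I'll go the last 30 mm and close.

```bash
python3 -m handwheel '[[1,0,0,0.4,0,0,0],[1,0,0,0.4,0,0,0],[1,-0.05,0,0.4,0,0,0],[1,0,0,0,0,0,0],[0.3,0,0,0,0,0,0]]'
python3 -m handwheel '[[-1,0,0,0,0,0,0],[-1,0,0,0,0,0,0],[-1,0,0,0,0,0,0],[-1,0,0,0,0,0,0],[-1,0,0,0,0,0,0]]'
python3 - <<'E'
from h import *
print(rel([.431,-.237,.031]))
save("wrist","pics/w2.png")
E
```

```text
clock: 6.65
tool_pos: [0.5125, -0.2835, 0.1597]
orientation: [-180.0, -36.0, 150.6]
force: [0.1, -0.5, -0.2]
opening: 0.0824
gripper_force: 0.0
clock: 7.28
tool_pos: [0.5124, -0.2834, 0.1597]
orientation: [180.0, -36.0, 150.6]
force: [0.6, 0.4, 0.7]
opening: 0.0395
gripper_force: 30.0
(array([ 0.431 , -0.2374,  0.0311]), array([0.01, 0.01, 0.01]))
```

View pics/w2.png

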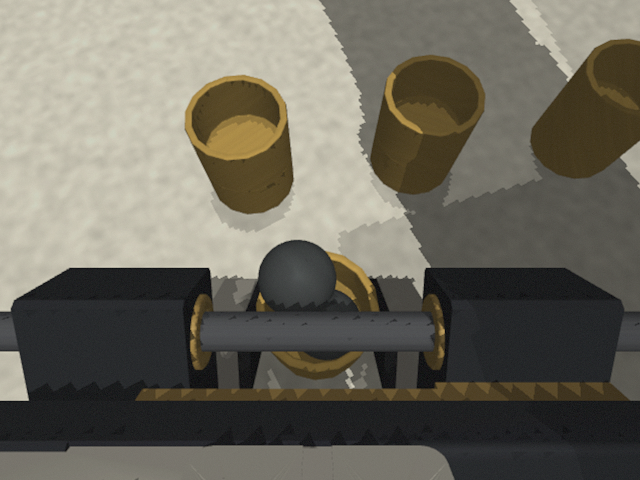

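The cup is gripped at 39.5 mm. The wrist view shows the upper ball at (297,277) resting towards the base and the lower ball behind the rod at (330,310). Next is a gentle lift.

```bash
python3 -m handwheel '[[-1,0.1,0,-0.14,0,0,0],[-1,0.24,0,-0.33,0,0,0],[-1,0.24,0,-0.33,0,0,0],[-1,0.24,0,-0.33,0,0,0],[-1,0.24,0,-0.33,0,0,0]]'
python3 -m handwheel '[[-1,0.24,0,-0.33,0,0,0],[-1,0.24,0,-0.33,0,0,0],[-1,0.24,0,-0.33,0,0,0],[-1,0.1,0,-0.14,0,0,0],[-1,0,0,0,0,0,0]]'
python3 - <<'E'
from h import *
print(rel([.505,.041,.110]),rel([.505,.041,.098]))
s=snapshot("wrist");cv2.imwrite("pics/w3.png",s["color"][220:400,200:440,::-1])
E
```

```text
clock: 7.95
tool_pos: [0.5124, -0.2834, 0.2057]
orientation: [180.0, -36.0, 150.6]
force: [0.7, -0.5, -3.1]
opening: 0.0392
gripper_force: 30.0
clock: 8.57
tool_pos: [0.5124, -0.2834, 0.24]
orientation: [180.0, -36.0, 150.6]
force: [-0.6, -0.8, -3.7]
opening: 0.0398
gripper_force: 30.0
(array([ 0.4311, -0.2375,  0.1113]), array([ 2.32, 11.15,  1.75])) (array([ 0.4311, -0.2375,  0.1113]), array([ 2.04, 11.15,  2.14]))
```

View pics/w3.png

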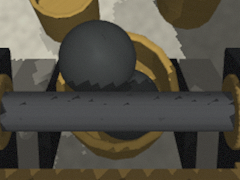

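Both balls are still in the cup: upper at crop (97,55), lower at (130,95). Now over to the jar.

```bash
python3 -m handwheel '[[-1,0.03,0.15,0.024,0,0,0],[-1,0.063,0.3,0.047,0,0,0],[-1,0.107,0.512,0.08,0,0,0],[-1,0.107,0.512,0.08,0,0,0],[-1,0.107,0.512,0.08,0,0,0]]' >/dev/null
python3 -m handwheel '[[-1,0.107,0.512,0.08,0,0,0],[-1,0.107,0.512,0.08,0,0,0],[-1,0.107,0.512,0.08,0,0,0],[-1,0.107,0.512,0.08,0,0,0],[-1,0.107,0.512,0.08,0,0,0]]' 
python3 -m handwheel '[[-1,0.107,0.512,0.08,0,0,0],[-1,0.107,0.512,0.08,0,0,0],[-1,0.107,0.512,0.08,0,0,0],[-1,0.107,0.512,0.08,0,0,0],[-1,0.107,0.512,0.08,0,0,0]]' >/dev/null
python3 -m handwheel '[[-1,0.107,0.512,0.08,0,0,0],[-1,0.107,0.512,0.08,0,0,0],[-1,0.107,0.512,0.08,0,0,0],[-1,0.107,0.512,0.08,0,0,0],[-1,0.107,0.512,0.08,0,0,0]]' >/dev/null
python3 -m handwheel '[[-1,0.107,0.512,0.08,0,0,0],[-1,0.107,0.512,0.08,0,0,0],[-1,0.063,0.3,0.047,0,0,0],[-1,0.03,0.15,0.024,0,0,0],[-1,0,0,0,0,0,0]]'
python3 - <<'E'
from h import *
o=get_obs();print(rel([.505,.041,.098]),o["joint_pos"].round(1))
s=save("wrist","pics/w4.png")
E
```

```text
clock: 9.88
tool_pos: [0.5427, -0.1691, 0.2392]
orientation: [-180.0, -36.0, 150.6]
force: [-0.5, 0.9, -3.5]
opening: 0.0393
gripper_force: 30.0
clock: 11.75
tool_pos: [0.5861, -0.0052, 0.2386]
orientation: [-180.0, -36.0, 150.6]
force: [-0.3, -0.7, -4.2]
opening: 0.0401
gripper_force: 30.0
(array([0.5046, 0.0408, 0.11  ]), array([-0.29,  0.02,  0.38])) [   9.7   31.7   -1.   -21.8  -87.  -122.2]
```

View pics/w4.png

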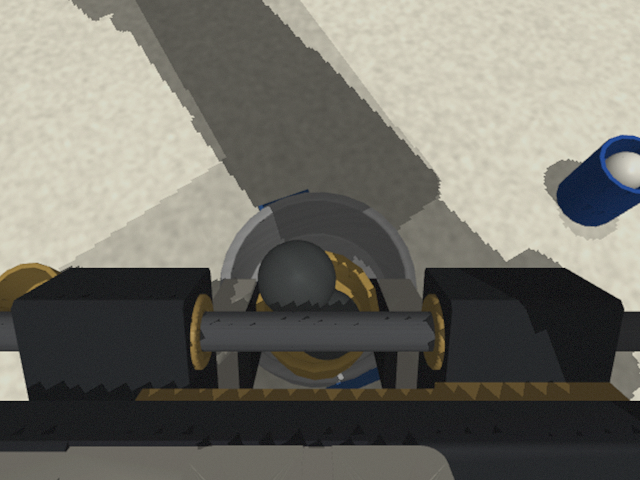

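The wrist view shows the jar's rim arc with its apex at (318,193) and sides at columns 221 and 414. The cup is centred over it with both balls in. I'll lower a little, check the jar centre, then begin the tilt.

```bash
python3 - <<'E'
from h import *
o=get_obs();s=snapshot("wrist")
f=ray(s,318,193,.056,o);l=ray(s,221,270,.056,o);r=ray(s,414,270,.056,o);print(f,f-.05*np.array([-.87,.49,0]),l,r)
E
python3 -m handwheel '[[-1,-0.1,0,0.13,0,0,0],[-1,-0.1,0,0.13,0,0,0],[-1,-0.09,0.02,0.12,0,0,0],[-1,0,0,0,0,0,0],[-1,0.083,0,0,0,-0.125,0]]'
python3 -m handwheel '[[-1,0.166,0,0,0,-0.25,0],[-1,0.166,0,0,0,-0.25,0],[-1,0.166,0,0,0,-0.25,0],[-1,0.166,0,0,0,-0.25,0],[-1,0.166,0,0,0,-0.25,0]]'
python3 -m handwheel '[[-1,0.166,0,0,0,-0.25,0],[-1,0.166,0,0,0,-0.25,0],[-1,0.166,0,0,0,-0.25,0],[-1,0.166,0,0,0,-0.25,0],[-1,0.11,0,0,0,-0.165,0]]'
cat > chk.py <<'E'
from h import *
o=get_obs();print(rel([.505,.041,.098],o),"tilt",36+o["orientation"][1])
s=snapshot("wrist");g=s["color"][225:312,215:420].astype(int)
d=((g.max(2)-g.min(2)<15)&(g.max(2)<85)).astype(np.uint8)
d[:, :]=cv2.morphologyEx(d,cv2.MORPH_OPEN,np.ones((9,9),np.uint8))
n,l,st,c=cv2.connectedComponentsWithStats(d)
for i in range(1,n): print(st[i]+[215,225,0,0,0],c[i].round())
cv2.imwrite("pics/last.png",s["color"][200:420,180:460,::-1])
E
python3 chk.py
```

```text
[0.43712194 0.08023011 0.056     ] [0.48062194 0.05573011 0.056     ] [0.45095445 0.01585318 0.056     ] [0.49906311 0.10125367 0.056     ]
clock: 12.48
tool_pos: [0.5852, -0.0042, 0.2277]
orientation: [-180.0, -35.2, 150.5]
force: [0.1, -0.3, -3.5]
opening: 0.0397
gripper_force: 30.0
clock: 13.1
tool_pos: [0.5695, 0.0047, 0.2392]
orientation: [180.0, -27.6, 150.6]
force: [0.1, -0.8, -3.9]
opening: 0.0399
gripper_force: 30.0
clock: 13.72
tool_pos: [0.5543, 0.0133, 0.2473]
orientation: [180.0, -20.7, 150.6]
force: [-0.1, -0.3, -4.0]
opening: 0.0396
gripper_force: 30.0
(array([0.5054, 0.0409, 0.0986]), array([ 0.  , -0.  ,  0.03])) tilt 15.317549299609514
[ 215  225   33   54 1461] [16. 27.]
[ 387  225   26   54 1253] [185.  26.]
[ 265  233   95   79 5394] [93. 50.]
[246 304  10   8  77] [36. 83.]
[380 307   9   5  45] [169.  84.]
```

```bash
python3 -m handwheel '[[-1,0.111,0,0,0,-0.167,0],[-1,0.111,0,0,0,-0.167,0],[-1,0.111,0,0,0,-0.167,0],[-1,0.111,0,0,0,-0.167,0],[-1,0.111,0,0,0,-0.167,0]]' >/dev/null; python3 chk.py | grep -v '^\[ 215\|^\[ 387'
python3 -m handwheel '[[-1,0.111,0,0,0,-0.167,0],[-1,0.111,0,0,0,-0.167,0],[-1,0.111,0,0,0,-0.167,0],[-1,0.111,0,0,0,-0.167,0],[-1,0.111,0,0,0,-0.167,0]]' | grep force; python3 chk.py
```

```text
(array([0.5055, 0.0408, 0.0986]), array([ 0.01, -0.  ,  0.03])) tilt 20.31265133184654
[ 220  225   30   54 1222] [18. 26.]
[ 385  225   29   54 1177] [185.  26.]
[ 266  233   94   79 5373] [94. 50.]
[246 306  10   6  59] [36. 84.]
[380 307   9   5  45] [169.  84.]
force: [0.4, 0.5, -2.9]
gripper_force: 30.0
(array([0.5056, 0.0408, 0.0987]), array([ 0.02, -0.  ,  0.03])) tilt 25.32763533747539
[ 220  225   37   54 1227] [21. 27.]
[ 376  225   38   54 1308] [182.  28.]
[ 268  232   93   80 5413] [95. 49.]
[246 305  10   7  68] [36. 83.]
[380 307   9   5  45] [169.  84.]
```

```bash
python3 -m handwheel '[[-1,0.111,0,0,0,-0.167,0],[-1,0.111,0,0,0,-0.167,0],[-1,0.111,0,0,0,-0.167,0]]' | grep force; python3 chk.py |grep '9[0-9] \+[78][0-9]\|tilt\|\[2[67]'
```

```text
force: [-0.8, -0.1, -3.4]
gripper_force: 30.0
(array([0.5056, 0.0408, 0.0987]), array([ 0.02, -0.  ,  0.03])) tilt 28.328511407653572
[ 267  231   95   81 5487] [96. 49.]
```

```bash
python3 -m handwheel '[[-1,0.111,0,0,0,-0.167,0],[-1,0.111,0,0,0,-0.167,0],[-1,0.111,0,0,0,-0.167,0]]' | grep force; python3 chk.py |grep -v '215\|387'
```

```text
force: [0.6, 0.3, -2.8]
gripper_force: 30.0
(array([0.5056, 0.0408, 0.0989]), array([ 0.02, -0.  ,  0.04])) tilt 31.3420871307279
[ 219  225   50   54 1619] [27. 29.]
[ 366  225   49   55 1607] [177.  28.]
[ 280  267   68   45 2585] [99. 67.]
[246 305  10   7  68] [36. 83.]
[380 307   9   5  45] [169.  84.]
```

The blob dropped from about 5490 to 2585 px at 31° tilt, so the upper ball seems to have left. I'll stop the tilt, hold, and look.

```bash
python3 -m handwheel '[[-1,0,0,0,0,0,0],[-1,0,0,0,0,0,0],[-1,0,0,0,0,0,0],[-1,0,0,0,0,0,0],[-1,0,0,0,0,0,0]]' >/dev/null
python3 -m handwheel '[[-1,0,0,0,0,0,0],[-1,0,0,0,0,0,0],[-1,0,0,0,0,0,0],[-1,0,0,0,0,0,0],[-1,0,0,0,0,0,0]]'
python3 - <<'E'
from h import *
w=snapshot("wrist")["color"][160:420,160:480];t=snapshot("scene")["color"][180:340,240:437]
t=cv2.resize(t,(320,260));cv2.imwrite("pics/w5.png",np.hstack([w,t])[:,:,::-1])
E
```

```text
clock: 17.23
tool_pos: [0.517, 0.0343, 0.2573]
orientation: [180.0, -4.7, 150.6]
force: [0.5, -0.4, -2.5]
opening: 0.0397
gripper_force: 30.0
```

View pics/w5.png

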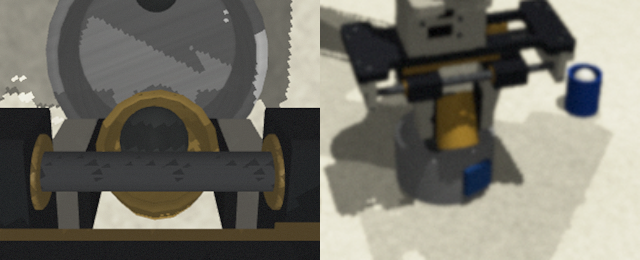

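The wrist view shows the upper ball resting in the jar (crop (155,3)) and the lower ball in the cup at (155,130). The cup has been held tilted for over 1.2 s. Now I'll turn it upright.

```bash
python3 -m handwheel '[[-1,-0.231,0,0,0,0.347,0],[-1,-0.231,0,0,0,0.347,0],[-1,-0.231,0,0,0,0.347,0],[-1,-0.231,0,0,0,0.347,0],[-1,-0.231,0,0,0,0.347,0]]' >/dev/null
python3 -m handwheel '[[-1,-0.231,0,0,0,0.347,0],[-1,-0.231,0,0,0,0.347,0],[-1,-0.231,0,0,0,0.347,0],[-1,-0.231,0,0,0,0.347,0],[-1,-0.231,0,0,0,0.347,0]]' >/dev/null
python3 -m handwheel '[[-1,-0.231,0,0,0,0.347,0],[-1,-0.231,0,0,0,0.347,0],[-1,-0.231,0,0,0,0.347,0],[-1,-0.231,0,0,0,0.347,0],[-1,-0.231,0,0,0,0.347,0]]' >/dev/null
python3 -m handwheel '[[-1,0.118,0,-0.162,0,0,0],[-1,0.118,0,-0.162,0,0,0],[-1,0.118,0,-0.162,0,0,0],[-1,0.118,0,-0.162,0,0,0],[-1,0,0,0,0,0,0]]'
python3 - <<'E'
from h import *
print(rel([.505,-.06,.115]),rel([.505,-.06,.0315]))
E
```

```text
clock: 19.82
tool_pos: [0.5874, -0.0052, 0.2499]
orientation: [179.9, -35.9, 150.6]
force: [1.2, -0.7, -3.2]
opening: 0.0395
gripper_force: 30.0
(array([0.5063, 0.0406, 0.121 ]), array([-1.71, -3.53, -0.94])) (array([0.5063, 0.0406, 0.121 ]), array([-3.66, -3.53,  1.77]))
```

```bash
python3 -m handwheel '[[-1,-0.09,-0.18,-0.05,0,0,0],[-1,-0.18,-0.38,-0.1,0,0,0],[-1,-0.18,-0.38,-0.1,0,0,0],[-1,-0.18,-0.38,-0.1,0,0,0],[-1,-0.18,-0.38,-0.1,0,0,0]]' >/dev/null
python3 -m handwheel '[[-1,-0.18,-0.38,-0.1,0,0,0],[-1,-0.18,-0.38,-0.1,0,0,0],[-1,-0.18,-0.38,-0.1,0,0,0],[-1,-0.18,-0.38,-0.1,0,0,0],[-1,-0.18,-0.31,-0.09,0,0,0]]' >/dev/null
python3 -m handwheel '[[-1,-0.22,0,0.3,0,0,0],[-1,-0.22,0,0.3,0,0,0],[-1,-0.22,0,0.3,0,0,0],[-1,-0.22,0,0.3,0,0,0],[-1,-0.22,0,0.3,0,0,0]]' >/dev/null
python3 -m handwheel '[[-1,-0.22,0,0.3,0,0,0],[-1,-0.22,0,0.3,0,0,0],[-1,-0.15,0,0.2,0,0,0],[-1,-0.07,0,0.1,0,0,0],[-1,0,0,0,0,0,0]]'
python3 - <<'E'
from h import *
o=get_obs();print(rel([.505,-.06,.0315]),36+o["orientation"][1])
E
```

```text
clock: 22.32
tool_pos: [0.5864, -0.1062, 0.1684]
orientation: [-180.0, -36.0, 150.5]
force: [0.2, 0.3, -2.9]
opening: 0.0397
gripper_force: 30.0
(array([ 0.5051, -0.0603,  0.0397]), array([-0.19,  0.01,  0.27])) 0.031340608421245975
```

Now 8 mm to go, in small steps with force checks.

```bash
python3 -m handwheel '[[-1,-0.06,0,0.08,0,0,0],[-1,-0.06,0,0.08,0,0,0],[-1,-0.04,0,0.06,0,0,0],[-1,-0.02,0,0.03,0,0,0],[-1,0,0,0,0,0,0]]'
python3 -m handwheel '[[-1,-0.012,0,0.016,0,0,0],[-1,0,0,0,0,0,0],[-1,0,0,0,0,0,0]]'
```

```text
clock: 22.95
tool_pos: [0.5864, -0.1062, 0.1607]
orientation: [-180.0, -36.0, 150.6]
force: [-1.3, 0.7, -3.1]
opening: 0.0395
gripper_force: 30.0
clock: 23.32
tool_pos: [0.5864, -0.1061, 0.1604]
orientation: [180.0, -36.0, 150.6]
force: [0.7, 0.5, -3.8]
opening: 0.0395
gripper_force: 30.0
```

```bash
python3 -m handwheel '[[-1,-0.012,0,0.016,0,0,0],[-1,0,0,0,0,0,0],[-1,0,0,0,0,0,0]]'
python3 -m handwheel '[[-1,-0.008,0,0.011,0,0,0],[-1,0,0,0,0,0,0],[-1,0,0,0,0,0,0]]'
```

```text
clock: 23.7
tool_pos: [0.5864, -0.1062, 0.1598]
orientation: [180.0, -36.0, 150.6]
force: [-1.0, 0.3, -3.3]
opening: 0.0393
gripper_force: 30.0
clock: 24.08
tool_pos: [0.5865, -0.1062, 0.1598]
orientation: [180.0, -36.0, 150.6]
force: [1.1, 0.5, 2.4]
opening: 0.0396
gripper_force: 30.0
```

Contact: the vertical force went from -3.3 to +2.4 N. Release, then back out along the tool axis.

```bash
python3 -m handwheel '[[0.1,0,0,0,0,0,0],[0.3,0,0,0,0,0,0],[0.5,0,0,0,0,0,0],[0.5,0,0,0,0,0,0],[0.5,0,0,0,0,0,0]]'
python3 -m handwheel '[[0.5,0,0,-0.2,0,0,0],[0.5,0,0,-0.5,0,0,0],[0.5,0,0,-0.9,0,0,0],[0.5,0,0,-0.9,0,0,0],[0.5,0,0,-0.9,0,0,0]]'
python3 -m handwheel '[[0.5,0,0,-0.9,0,0,0],[0.5,0,0,-0.9,0,0,0],[0.5,0,0,-0.9,0,0,0],[0.5,0,0,0,0,0,0],[0.5,0,0,0,0,0,0]]'
python3 - <<'E'
from h import *
w=snapshot("wrist")["color"][100:420,160:560];t=snapshot("scene")["color"][200:360,160:360]
t=cv2.resize(t,(400,320));cv2.imwrite("pics/w6.png",np.hstack([w,t])[:,:,::-1])
E
```

```text
clock: 24.7
tool_pos: [0.5864, -0.1062, 0.1595]
orientation: [-180.0, -36.0, 150.5]
force: [0.7, -0.8, 0.4]
opening: 0.0659
gripper_force: 0.0
clock: 25.32
tool_pos: [0.6306, -0.1313, 0.2298]
orientation: [180.0, -35.9, 150.6]
force: [-0.0, -0.1, -0.5]
opening: 0.066
gripper_force: 0.0
clock: 25.95
tool_pos: [0.664, -0.1501, 0.2825]
orientation: [180.0, -36.0, 150.5]
force: [-0.5, 0.7, 0.5]
opening: 0.0656
gripper_force: 0.0
```

View pics/w6.png

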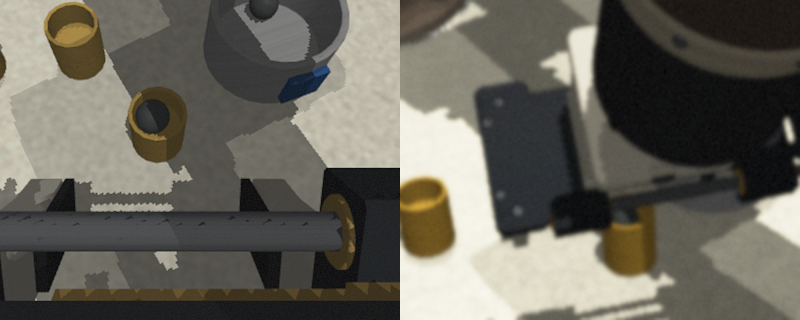

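The wrist view shows the cup upright on bare bench at crop (157,122), with the lower ball inside. The other ball is in the jar at (263,5), and the gripper is clear.

```bash
python3 -c "
from plant import *
print(close_job())"
```

```text
the job is handed in; nothing more can be done
None
```

The job is handed in: the upper ball rolled into the jar at about 31° tilt, the tilt was held for over 1.2 s, and the brass cup now stands upright on the bare bench beside the jar with the lower ball still inside and the gripper clear, at about 26 s.

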